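# Pin the buffing spindle's crank in its locking yoke

### The job

Lock the hand crank of the buffing spindle: swing the crank round by its wooden knob until its steel tongue lies between the two ears of the yoke against the stop, then put the stepped metal locking pin from the rack down through both ears and the eye of the tongue, fully home with its head flat on the upper ear, and let go. The tongue slides on the crank and its eye is seldom in line at first, so feel for it with the pin and draw it into line gently, without ever forcing the pin (keep it under 30 N). Leave everything else where it is.

Things in the scene. Friction and masses are not known exactly. Their poses are not given: they have to be found in the camera images.
- spindle: Buffing spindle head, screwed to the bench: 120 x 240 mm base plate, green gearbox block 70 mm square with the crank on top, grey felt wheel 86 mm across on its +x side, steel yoke at its +y end. Origin on the bench under the vertical crank axis; z up; its yaw varies. All heights below are above the bench.
- yoke_mouth (a point): Centre of the upper ear's hole at the ear's top face: x 0, y 115, z 134 mm in the spindle frame, same axes. Two level steel ears 48 x 58 mm: the upper from z = 122 to 134 mm with a 26.5 mm hole, the lower from 97 to 107 mm with a 12.5 mm hole on the same axis. A post, no higher than the ears, joins them on the +y side; the tongue comes in from +x, a stop closes -x.
- crank (a joint): Crank angle, rad, -1.5 to 0. 0: tongue fully in the yoke, at the stop; negative: swung out clockwise seen from above. It stays where left (friction, 4 N at the knob). The crank is a straight level bar, top at 120 mm; at 0 its tongue points to the spindle's +y, its knob to -y.
- crank_hub (a point): Point on the crank axis, 122 mm up. The tongue: 8 mm steel plate, 28 mm wide, top at 118 and bottom at 110 mm, with a 12 mm eye. It slides stiffly along the bar (3 N) and stays put; travel 8 mm either way of true. It starts anywhere up to 7 mm too far in or out: with the crank at 0 the eye is that much off the yoke's hole axis, along spindle y. Its position is not measured.
- crank_knob (a point): Middle of the crank's upright wooden knob: 26 mm across, from 124 to 177 mm above the bench, this point at 150 mm, 90 mm from the crank axis at the end away from the tongue.
- pin: Locking pin, bare metal, 73 mm long, 0.1 kg, upright in one of the rack's two holes. Origin at the tip (lower end), z up the pin. From the tip: nose 10 mm thick, 28 mm long, tip bevelled 1.5 mm; shoulder 24 mm thick, z 28 to 39 mm, fits the upper ear; head 32 mm thick, z 39 to 73 mm. In the rack it stands on its shoulder, tip 17 mm above the bench.
- pin_collar (a point): Point on the pin's axis at the underside of its head, 39 mm above the tip. When the pin is home in the yoke this underside lies on the upper ear.
- rack: Fixed wooden block, 50 x 130 x 45 mm (x, y, z) with two square holes 13 mm wide and 34 mm deep in its top at y = -33 and +33 mm; one holds the pin, the other the wooden dowel. Origin under its centre.
- dowel: Bystander: plain wooden dowel 10 mm thick, 70 mm long, upright in the other hole of the rack; top about 81 mm above the bench. Origin at its lower end.
- tama_center (a point): Bystander: centre of the silver tama ball, 60 mm across, in a square wooden rest.
- ken: Bystander: birch ken blank, 160 mm long, lying; origin under its middle.
- scraper: Bystander: flat amber horn scraper 118 x 36 x 4 mm, lying; origin under its middle.
- wax: Bystander: rounded pale wax block 70 x 45 x 26 mm; origin under its middle.
- brush: Bystander: brush lying on the bench; origin under it.
- tin: Bystander: closed steel tin 60 mm across, 55 mm tall; origin under its middle.
Mind the look-alikes: they are no part of the job. What is shaped like the pin but blue or pink is not meant.

How it is judged:
On the way, in this order (a step that is already met when the one before it is completed fails the run):
1. the crank is swung home, its tongue against the stop in the yoke (value of joint crank above -0.03 rad), for 0.2 s.
2. the pin is fully home through both ears and the eye (value of joint crank above -0.03 rad and z of pin_collar in the frame of yoke_mouth between -0.004 and 0.003 m and horizontal distance between pin_collar and yoke_mouth below 0.003 m and angle between pin's own z axis and vertical below 0.07 rad), for 0.2 s.
At the end, for the whole second after the job is handed in: The crank is within 0.03 rad of its stop, the pin stands in the yoke through both ears and the tongue's eye, within 3 mm of the hole axis and 0.07 rad of upright, the underside of its head within 3 mm of the upper ear's top, all at rest and let go (all of step 2 and linear speed of pin below 0.01 m/s and velocity of joint crank below 0.05 rad/s); the robot touches nothing.
It fails at once if the pin pressed on the spindle head, its yoke, crank or tongue with more than 30 N (contact force between pin and spindle above 30 N).
It fails at once if a bystander moved more than 30 mm (distance of any of dowel, tama_center, ken, scraper, wax, brush, tin from where it was at the start of the episode above 0.03 m).
It also fails if it takes over 67 s, if anything falls off the work surface, if the arm or the gripper's body presses on something with over 40 N, if the wrist force passes 120 N, or if a joint passes its speed limit or range.

### The arm

A 7-joint arm with a two-finger parallel gripper is mounted at the origin on the work surface. World frame = base frame: x ahead of the robot, y to its left, z up, the work surface at z = 0. Lengths are in m, angles in rad, forces in N, time in s.
With the tool pointing down it reaches from about 0.425 to 0.875 m from the base axis. Payload 8.4 kg.
Tool frame: the origin (TCP) lies between the finger pads; the fingertips stand 17 mm ahead of it and the grasp point (between the pads) lies 2 mm behind it (manip.nose_length is the distance from the TCP to the fingertips, in m); z points along the fingers, y is the line along which they close (so a half turn about z gives the same grasp; the last joint's range is limited). The gripper opens to 87 mm and grips with 3 to 60 N. Pads are 19 mm wide; open, the fingers measure 117 mm over their backs; the gripper's body (75 mm by 190 mm) begins 51 mm behind the grasp point.
Start: joints at [-1.22, 0.333, 0.04, 1.465, -0.013, 1.343, -0.059], TCP at [0.283, 0.585, 0.24] pointing down, gripper open.
Joint ranges: [-2.58, 2.58], [-0.38, 2.09], [-1.3, 1.39], [0.25, 2.4], [-1.5, 4.64], [0.08, 2.09], [-2.65, 2.65]. Speed limits (rad/s): [2.22, 2.22, 2.79, 2.79, 3.14, 3.14, 3.14].

### API

Orientations are given as a unit quaternion [w, x, y, z].
In Python, from rig import manip, capture, get_calibration, sign_off gives the robot as it stands.
- The arm moves only by the shell command python3 -m inch 'ROWS' [OPENING]. ROWS is text: rows parted by semicolons, each of 6 numbers parted by spaces: the shift along the tool's x, y, z in m, then the turn, a rotation vector about the tool's x, y, z in degrees. In form: x y z rx ry rz; .... A call has 1 to 5 rows; each row is the pose to reach, as a shift and turn from the pose commanded when the call began, along the tool's axes at that moment; what a row does not reach only later rows make up. A row lasts 1/10 s, in which the tool goes at most 50 mm and 8.59 degrees, less where a joint would pass 70% of its speed; a pose out of reach is approached as far as the arm can. A call with a gripper value outside its range is refused whole. OPENING is the closure, from 0 (fully open) to 1 (shut), set as the call begins (- or left out, the last holds). The fingers move at their own pace and stop on an object; the grip force is fixed at half the most. Time passes only in rows, so rows that repeat a pose let the fingers close. It gives the time, the measured TCP pose, the force, the opening and the grip force at its end, in the units of the state.
- manip.get_state(): the state, without advancing time (a new reading comes with each control period).
- capture(name): name is "scene" or "side" or "wrist"; returns (picture, depth): 400x640x3 uint8, red, green, blue; 400x640 float32, m along the optical axis (not along the pixel's ray), 0 where there is no reading.
- get_calibration(name): a dict with "camera_matrix" (3x3 intrinsics, pixels), "camera_from_world" (4x4, takes a point from world to camera coordinates). Camera axes: x right, y up, looking along -z (the intrinsics and any distortion apply to the point x, -y, -z); pixel columns grow to the right and rows downward; lengths in m; the calibration is good to about 2 mm. A picture is of the moment at which its call begins: read the wrist's pose just before it. get_calibration takes no time and is no camera call; for the wrist camera it gives the pose at the moment of the call.
- sign_off(): hands the job in; it is judged then, once.
The state is a dict: "t": time; "joint_positions": joint angles; "qd": joint speeds; "tau": joint torques, N m; "eef_pos": TCP position; "orientation": TCP orientation; "ft_force": force on the tool from outside, world axes, zero at the start; "ft_torque": the same for the moment, N m; "opening": opening from 0.0 (shut) to 1.0 (fully open); "grip_force": force on a finger pad.
Only numpy, scipy, OpenCV 4.12 (cv2) and the standard library are available. Lean on these libraries where they do the work, as an engineer would, in place of code of your own. Each camera call takes 0.05 s, during which the arm holds its last target. There are 200 camera calls.

## Working session

There is one attempt and no reset: what is moved stays moved. The work goes in short steps, Python scripts to look and compute and a shell command to move; the robot and the scene stay as the last step left them, time stands still between calls to the robot, and variables do not carry over. Pictures are saved under pics/ and viewed, at most 10 in all, crops included, and the job is handed in when it is done.

```bash
ls; mkdir -p pics; cat > h.py <<'E'
import numpy as np, cv2
from rig import manip, capture, get_calibration, sign_off
def grab(name,save=None):
    c=get_calibration(name); p,d=capture(name)
    if save: cv2.imwrite(f'pics/{save}.png',p[:,:,::-1])
    return p,d,np.array(c['camera_matrix']),np.array(c['camera_from_world'])
def cloud(d,K,T):
    v,u=np.mgrid[:d.shape[0],:d.shape[1]]
    P=np.stack([(u-K[0,2])/K[0,0]*d,-(v-K[1,2])/K[1,1]*d,-d,np.ones_like(d)],-1)
    return (P@np.linalg.inv(T).T)[...,:3]
def onplane(uv,K,T,z):
    Ti=np.linalg.inv(T); uv=np.atleast_2d(uv).astype(float)
    r=np.c_[(uv[:,0]-K[0,2])/K[0,0],-(uv[:,1]-K[1,2])/K[1,1],-np.ones(len(uv))]@Ti[:3,:3].T
    o=Ti[:3,3]; return o+r*((z-o[2])/r[:,2])[:,None]
def proj(X,K,T):
    X=np.atleast_2d(X); p=X@T[:3,:3].T+T[:3,3]
    return np.c_[K[0,2]-K[0,0]*p[:,0]/p[:,2],K[1,2]+K[1,1]*p[:,1]/p[:,2]]
E
python3 - <<'E'
from h import *
s=manip.get_state(); print(s)
for n in ['scene','side','wrist']:
    p,d,K,T=grab(n,n+'0'); np.savez(f'{n}0',p=p,d=d,K=K,T=T)
    print(n,K.tolist(),np.linalg.inv(T)[:3].round(3).tolist())
E
```

```text
pics
{'t': 0.0, 'joint_positions': array([-1.22020987,  0.33393737,  0.03986247,  1.46630761, -0.01339976,
        1.34331146, -0.05848147]), 'qd': array([-4.21696715e-04,  5.58363412e-04,  2.73201361e-04,  4.40276611e-05,
       -3.47847806e-04,  6.38234332e-04, -1.14069453e-03]), 'tau': array([-8.60571745e-04, -6.56365442e+01,  1.33497354e+00, -4.03802025e+01,
       -5.96477464e-02,  4.46525076e-02,  1.62031220e-04]), 'eef_pos': array([0.28242082, 0.5849227 , 0.23862422]), 'orientation': array([-1.34164580e-04,  2.22996548e-01,  9.74818865e-01, -8.38293405e-04]), 'ft_force': array([ 0.72839443, -0.43667169, -0.32236634]), 'ft_torque': array([-0.05723552, -0.0671057 ,  0.01666324]), 'grip_force': 0.0, 'opening': 0.9960817066367207}
scene [[411.8820619467554, 0.0, 321.8732381124375], [0.0, 411.8820619467554, 199.75540979518803], [0.0, 0.0, 1.0]] [[-0.741, -0.35, 0.573, 1.17], [0.672, -0.404, 0.621, 0.62], [0.014, 0.845, 0.535, 0.707]]
side [[457.3130278449086, 0.0, 315.40362756714285], [0.0, 457.3130278449086, 202.85262836772992], [0.0, 0.0, 1.0]] [[0.957, 0.198, -0.212, 0.258], [-0.291, 0.653, -0.699, -0.925], [-0.0, 0.731, 0.683, 0.978]]
wrist [[345.6812949341903, 0.0, 317.72360563639245], [0.0, 345.6812949341903, 201.0652052485634], [0.0, 0.0, 1.0]] [[0.435, -0.872, -0.226, 0.223], [0.9, 0.421, 0.11, 0.615], [-0.001, -0.251, 0.968, 0.383]]
```

View pics/scene0.png

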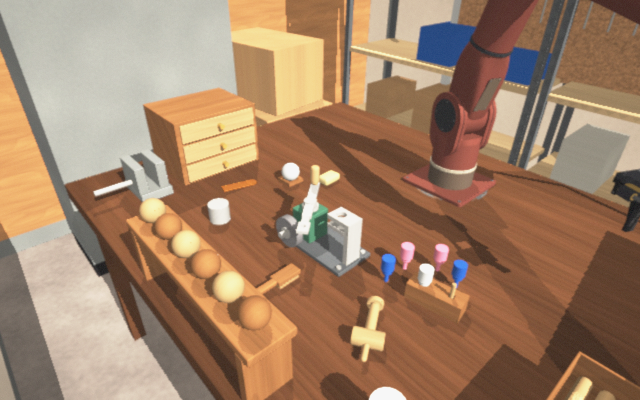

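View pics/side0.png

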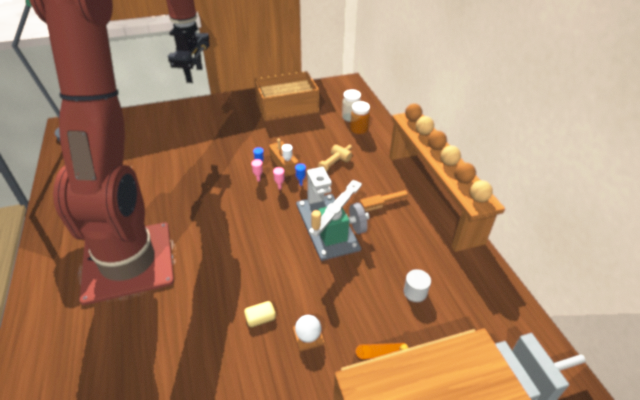

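The scene view shows the silver pin in the rack at about (426,275), the dowel at (453,290) and the yoke at (345,235). The crank runs across the spindle, with its knob at (315,175). In the side view the pin is at (287,152), the yoke at (318,185) and the knob at (316,219). Pink and blue look-alikes stand round the rack. Next I take points from the depth images.

```bash
python3 - <<'E'
from h import *
res=0.001; x0,y0,W,H=0.35,-0.35,400,700
tops=[]
for n in ['scene','side']:
    f=np.load(n+'0.npz'); P=cloud(f['d'],f['K'],f['T']).reshape(-1,3); C=f['p'].reshape(-1,3); 
    ok=(f['d'].reshape(-1)>0)&(P[:,0]>.3)&(P[:,0]<.9)&(P[:,1]>-.4)&(P[:,1]<.5)&(P[:,2]>-.02)&(P[:,2]<.25)
    P,C=P[ok],C[ok]; np.savez('c_'+n,P=P,C=C)
    print(n,len(P),'bench z',np.median(P[P[:,2]<.015,2]))
    img=np.zeros((600,800,3),np.uint8)  # u: y, v: x
    o=np.argsort(P[:,2]); u=((P[o,1]+.3)*1000).astype(int); v=((.9-P[o,0])*1000).astype(int)
    for a,b,c in zip(u,v,C[o]): 
        if 0<=a<799 and 0<=b<599: img[b:b+2,a:a+2]=c[::-1]
    tops.append(img)
cv2.imwrite('pics/ortho.png',cv2.resize(np.vstack(tops),(800,1200))[:,:]); 
cv2.imwrite('pics/ortho_s.png',np.hstack([cv2.resize(t[:,:],(400,300)) for t in tops]))
cv2.imwrite('pics/ortho1.png',tops[1])
E
```

```text
scene 51277 bench z 0.0007270117367692008
side 44829 bench z 0.00019026343007394475
```

View pics/ortho1.png

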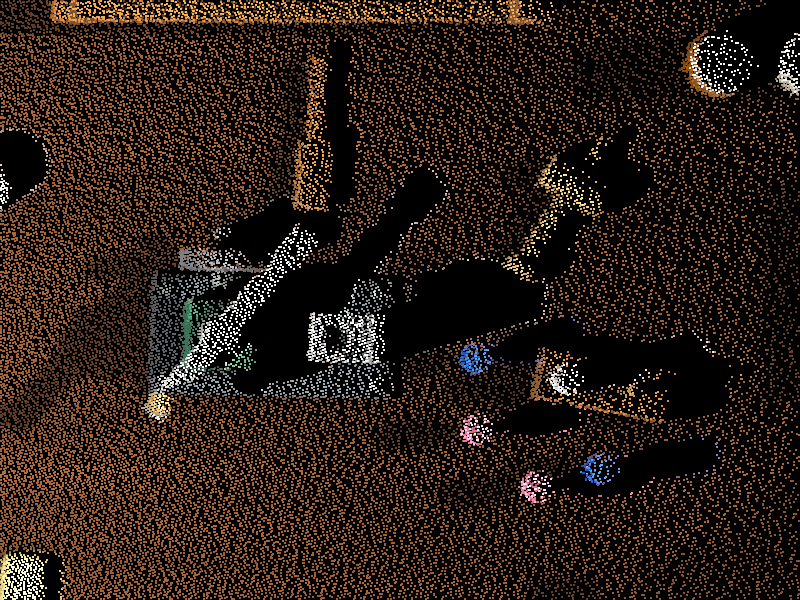

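In the top-down view (u = y+0.3, v = 0.9−x, in mm) the yoke is near (345,337) and the knob near (158,405). The pin is near (562,380) and the crank is swung out about −0.8 rad. The spindle yaw looks small. Now exact fits.

```bash
python3 - <<'E'
from h import *
for n in ['scene','side']:
    f=np.load(f'c_{n}.npz'); P,C=f['P'],f['C']
    def box(y0,y1,x0,x1,z0,z1): return P[(P[:,1]>y0)&(P[:,1]<y1)&(P[:,0]>x0)&(P[:,0]<x1)&(P[:,2]>z0)&(P[:,2]<z1)]
    def rep(l,Q):
        if len(Q)<5: print(n,l,len(Q));return
        r=cv2.minAreaRect((Q[:,:2]*1000).astype(np.float32)); print(n,l,len(Q),'med',np.median(Q,0).round(4),'rect c',np.round(r[0],1),'s',np.round(r[1],1),'a',round(r[2],1),'z',Q[:,2].min().round(3),Q[:,2].max().round(3))
    rep('knobtop',box(-.18,-.11,.45,.53,.172,.185))
    rep('knob',box(-.18,-.11,.45,.53,.13,.185))
    rep('yoketop',box(0,.09,.51,.61,.13,.139))
    rep('bar',box(-.15,.03,.5,.7,.114,.124))
    rep('plate',box(-.17,.12,.48,.66,.006,.03))
    rep('pintop',box(.23,.31,.49,.55,.083,.096))
    rep('pin',box(.23,.31,.49,.55,.06,.096))
    rep('racktop',box(.2,.42,.45,.56,.041,.049))
    rep('dowel',box(.29,.38,.45,.56,.06,.085))
    for c in [(.54,.172),(.47,.173),(.41,.236),(.43,.30)]: rep('look',box(c[1]-.03,c[1]+.03,c[0]-.03,c[0]+.03,.02,.12))
E
```

```text
scene knobtop 33 med [ 0.5034 -0.1364  0.1756] rect c [ 501.2 -138.3] s [16.5 18.4] a 75.2 z 0.172 0.18
scene knob 150 med [ 0.5069 -0.1327  0.1583] rect c [ 503.4 -136.6] s [20.  23.1] a 43.9 z 0.13 0.18
scene yoketop 337 med [0.5661 0.0516 0.1347] rect c [564.7  45.5] s [51.8 74.1] a 0.5 z 0.13 0.138
scene bar 487 med [ 0.5976 -0.0533  0.1201] rect c [557.3 -38.4] s [226.8 108.5] a 41.6 z 0.114 0.124
scene plate 1582 med [0.5847 0.006  0.013 ] rect c [578.8  -4.4] s [146.8 190.5] a 1.3 z 0.006 0.03
scene pintop 136 med [0.5269 0.2681 0.0901] rect c [524.6 267. ] s [31.2 30.2] a 17.2 z 0.083 0.094
scene pin 247 med [0.532  0.2709 0.0853] rect c [524.8 267. ] s [31.8 30.9] a 23.5 z 0.06 0.094
scene racktop 853 med [0.5225 0.307  0.0455] rect c [498.4 294.8] s [ 92.  130.7] a 10.5 z 0.041 0.049
scene dowel 48 med [0.5139 0.3319 0.0729] rect c [484.1 315.6] s [75.3  8.9] a 29.4 z 0.06 0.083
scene look 253 med [0.5518 0.1806 0.0645] rect c [545.1 176.5] s [31.6 31.8] a 6.2 z 0.02 0.076
scene look 238 med [0.4811 0.1815 0.0637] rect c [473.8 178. ] s [29.9 32.8] a 89.2 z 0.02 0.077
scene
[... 772 characters left out ...]
a 32.3 z 0.084 0.095
side pin 108 med [0.5201 0.2585 0.0847] rect c [520.5 265.2] s [32.2 31.6] a 62.0 z 0.06 0.095
side racktop 245 med [0.5074 0.2885 0.0452] rect c [515.2 301.1] s [ 52.3 136.4] a 11.2 z 0.041 0.049
side dowel 19 med [0.5097 0.3306 0.0721] rect c [509.1 332.3] s [16.4  9.3] a 56.0 z 0.061 0.082
side look 138 med [0.5405 0.1691 0.0637] rect c [541.4 174.1] s [31.4 33. ] a 5.8 z 0.03 0.076
side look 140 med [0.4694 0.1692 0.0625] rect c [471.  176.2] s [30.6 30.5] a 15.7 z 0.022 0.077
side look 139 med [0.4129 0.2298 0.0621] rect c [413.4 235.7] s [32.4 32. ] a 44.0 z 0.021 0.077
side look 114 med [0.4309 0.2924 0.067 ] rect c [431.4 299.5] s [37.8 31.3] a 83.5 z 0.033 0.077
```

```bash
cat > plan.py <<'E'
# python3 plan.py x y z yawdeg(of tool y axis, world)  -> rows of successive calls from the present pose (tool kept vertical)
import sys, numpy as np
from rig import manip
from scipy.spatial.transform import Rotation as R
def state():
    s=manip.get_state(); q=s['orientation']; M=R.from_quat([q[1],q[2],q[3],q[0]]).as_matrix()
    return np.array(s['eef_pos']),M,s
def plan(x,y,z,yaw,step=.045,n=5):
    p,M,s=state(); a=np.radians(yaw)
    yt=np.array([np.cos(a),np.sin(a),0]); zt=np.array([0,0,-1.]); G=np.c_[np.cross(yt,zt),yt,zt]
    rv=R.from_matrix(M.T@G).as_rotvec(); d=np.array([x,y,z])-p
    N=int(np.ceil(max(np.linalg.norm(d)/step,np.degrees(np.linalg.norm(rv))/8.4,1)))
    print('pos',p.round(4),'yaw',np.degrees(np.arctan2(M[1,1],M[0,1])).round(2),'tilt',np.degrees(np.arccos(-M[2,2])).round(2),'rows',N)
    for i in range(0,N,n):
        Ms=M@R.from_rotvec(rv*i/N).as_matrix()
        print('; '.join(' '.join(f'{v:.4g}' for v in np.r_[(Ms.T@d*j/N).round(4),np.degrees(rv*j/N).round(2)]) for j in range(1,min(n,N-i)+1)))
if __name__=='__main__': plan(*map(float,sys.argv[1:]))
E
python3 plan.py .50 .25 .28 10
```

```text
pos [0.2825 0.585  0.2389] yaw 64.23 tilt 0.07 rows 9
-0.0379 -0.023 -0.0045 -0.01 0 6.03; -0.0759 -0.046 -0.0091 -0.01 0.01 12.05; -0.1138 -0.0691 -0.0136 -0.02 0.01 18.08; -0.1518 -0.0921 -0.0181 -0.03 0.02 24.1; -0.1897 -0.1151 -0.0227 -0.03 0.02 30.13
-0.0444 -0.0009 -0.0046 -0.01 0 6.03; -0.0888 -0.0017 -0.0091 -0.01 0.01 12.05; -0.1331 -0.0026 -0.0137 -0.02 0.01 18.08; -0.1775 -0.0034 -0.0182 -0.03 0.02 24.1
```

```bash
python3 -m inch '-0.038 -0.023 -0.005 0 0 6; -0.076 -0.046 -0.009 0 0 12; -0.114 -0.069 -0.014 0 0 18; -0.152 -0.092 -0.018 0 0 24; -0.19 -0.115 -0.023 0 0 30' 0
python3 -m inch '-0.044 -0.001 -0.005 0 0 6; -0.089 -0.002 -0.009 0 0 12; -0.133 -0.003 -0.014 0 0 18; -0.178 -0.003 -0.018 0 0 24' && python3 plan.py .50 -.07 .28 -30
```

```text
t: 0.65
eef_pos: [0.4043, 0.3974, 0.2625]
orientation: [-0.0, 0.47, 0.883, -0.0]
ft_force: [0.7, -0.3, 0.5]
opening: 1.0
grip_force: 0.0
t: 1.05
eef_pos: [0.5019, 0.2486, 0.2808]
orientation: [-0.0, 0.643, 0.766, 0.0]
ft_force: [1.0, 0.7, 0.7]
opening: 1.0
grip_force: 0.0
pos [0.5019 0.2486 0.2808] yaw 9.99 tilt 0.02 rows 8
-0.0392 -0.0071 0.0001 -0 -0 5; -0.0784 -0.0143 0.0002 -0 -0 10; -0.1175 -0.0214 0.0003 -0 -0.01 15; -0.1567 -0.0286 0.0004 -0 -0.01 19.99; -0.1959 -0.0357 0.0004 -0.01 -0.01 24.99
-0.0385 0.0101 0.0001 -0 -0 5; -0.0771 0.0202 0.0002 -0 -0 10; -0.1156 0.0303 0.0003 -0 -0.01 15
```

```bash
python3 -c "
from h import *
p,d,K,T=grab('wrist','w_pin'); np.savez('w_pin',p=p,d=d,K=K,T=T)"
python3 -m inch '-0.039 -0.007 0 0 0 5; -0.078 -0.014 0 0 0 10; -0.118 -0.021 0 0 0 15; -0.157 -0.029 0 0 0 20; -0.196 -0.036 0 0 0 25'
python3 -m inch '-0.038 0.01 0 0 0 5; -0.077 0.02 0 0 0 10; -0.116 0.03 0 0 0 15'
python3 -c "
from h import *
p,d,K,T=grab('wrist','w_knob'); np.savez('w_knob',p=p,d=d,K=K,T=T)
for n in ['w_pin','w_knob']:
  f=np.load(n+'.npz'); P=cloud(f['d'],f['K'],f['T']).reshape(-1,3); ok=f['d'].reshape(-1)>0; P=P[ok]; print(n,ok.sum(),P.min(0),P.max(0))
cv2.imwrite('pics/w2.png',np.hstack([cv2.resize(cv2.imread('pics/w_pin.png'),(400,250)),cv2.resize(cv2.imread('pics/w_knob.png'),(400,250))]))
"
```

```text
t: 1.6
eef_pos: [0.5002, 0.0496, 0.2804]
orientation: [-0.0, 0.793, 0.609, -0.0]
ft_force: [0.6, -0.5, 0.7]
opening: 1.003
grip_force: 0.0
t: 1.9
eef_pos: [0.4997, -0.0702, 0.2805]
orientation: [-0.0, 0.866, 0.5, 0.0]
ft_force: [1.1, -0.1, -0.6]
opening: 0.999
grip_force: 0.0
w_pin 255003 [ 0.11043183 -0.01697024 -0.00493639] [0.93161757 0.49416304 0.38277594]
w_knob 254966 [ 0.1149291  -0.34965071 -0.00494152] [0.90347598 0.26842602 0.38264831]
```

View pics/w2.png

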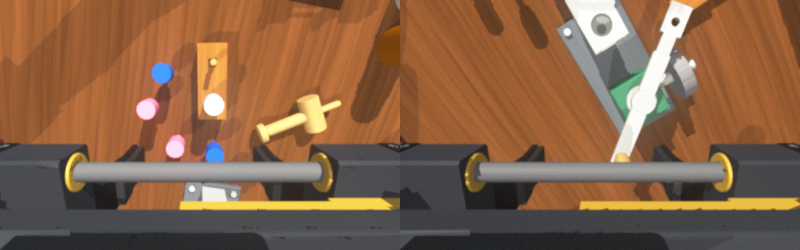

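The wrist views (full-resolution pixels) show the pin head at about (342,166) in the first. In the second: the yoke hole at (322,40), the hub at (389,160), the tongue eye at (440,34) and the knob near (355,250) by the gripper bar. I'll measure these with contours.

```bash
python3 - <<'E'
from h import *
f=np.load('w_knob.npz'); p,d,K,T=f['p'],f['d'],f['K'],f['T']; P=cloud(d,K,T)
hsv=cv2.cvtColor(p,cv2.COLOR_RGB2HSV); g=cv2.cvtColor(p,cv2.COLOR_RGB2GRAY)
def rect(l,m):
    Q=P[m]; r=cv2.minAreaRect((Q[:,:2]*1000).astype(np.float32)); print(l,m.sum(),np.median(Q,0).round(4),np.round(r[0],1),np.round(r[1],1),round(r[2],1)); return Q
top=(P[...,2]>.131)&(P[...,2]<.139)&(P[...,1]>0)&(P[...,1]<.1)&(P[...,0]>.5)&(P[...,0]<.63); rect('yoketop',top)
# hole: enclosed non-top region
m=top.astype(np.uint8); cs,h=cv2.findContours(cv2.morphologyEx(m,cv2.MORPH_CLOSE,np.ones((3,3))),cv2.RETR_CCOMP,cv2.CHAIN_APPROX_NONE)
for c,hh in zip(cs,h[0]):
    if hh[3]>=0 and cv2.contourArea(c)>60:
        X=onplane(c[:,0,:],K,T,.134); e=cv2.fitEllipse((X[:,:2]*1000).astype(np.float32)); print('hole',e)
rect('plate',(P[...,2]>.006)&(P[...,2]<.03)&(P[...,1]>-.2)&(P[...,1]<.12)&(P[...,0]>.48)&(P[...,0]<.66))
rect('bar',(P[...,2]>.1165)&(P[...,2]<.1225)&(P[...,1]>-.2)&(P[...,1]<.05)&(P[...,0]>.45)&(P[...,0]<.68))
rect('hub',(P[...,2]>.1232)&(P[...,2]<.14)&(P[...,1]>-.12)&(P[...,1]<-.03)&(P[...,0]>.5)&(P[...,0]<.62))
rect('knob',(P[...,2]>.15)&(P[...,2]<.185)&(P[...,1]>-.2)&(P[...,1]<-.09)&(P[...,0]>.45)&(P[...,0]<.55))
# eye
c=g[15:60,415:465]; cv2.imwrite('pics/eye.png',c)
b=(c<110).astype(np.uint8); cs,_=cv2.findContours(b,cv2.RETR_LIST,cv2.CHAIN_APPROX_NONE)
for q in cs:
    if 20<cv2.contourArea(q)<300:
        X=onplane(q[:,0,:]+[415,15],K,T,.118); print('eye?',cv2.contourArea(q),cv2.fitEllipse((X[:,:2]*1000).astype(np.float32)))
f=np.load('w_pin.npz'); p,d,K,T=f['p'],f['d'],f['K'],f['T']; P=cloud(d,K,T)
rect('pintop',(P[...,2]>.086)&(P[...,2]<.095)&(abs(P[...,1]-.267)<.03)&(abs(P[...,0]-.524)<.03))
rect('rack',(P[...,2]>.041)&(P[...,2]<.049)&(abs(P[...,1]-.3)<.12)&(abs(P[...,0]-.52)<.06))
E
```

```text
yoketop 4074 [0.5606 0.0439 0.1329] [565.4  44.6] [48.3 71.7] 1.3
hole ((565.2713012695312, 33.44794845581055), (26.633516311645508, 26.877731323242188), 37.52684783935547)
plate 10970 [ 0.5463 -0.0099  0.0109] [569.6 -31.1] [125.4 240.5] 1.4
bar 6419 [ 0.5839 -0.066   0.1187] [583.8 -63.9] [201.7 144.2] 72.5
hub 0 [nan nan nan] [0. 0.] [0. 0.] 0.0
knob 86 [ 0.506  -0.1282  0.1544] [ 505.9 -130.3] [ 4.7 18.1] 58.4
eye? 72.0 ((651.9373779296875, -8.076610565185547), (7.157291412353516, 8.118989944458008), 31.031747817993164)
eye? 25.5 ((635.748291015625, 1.4132752418518066), (3.041651487350464, 11.24783706665039), 139.64596557617188)
eye? 190.0 ((662.214111328125, -24.490388870239258), (9.02417278289795, 25.41459083557129), 139.10414123535156)
pintop 801 [0.5244 0.2667 0.0888] [524.4 266.6] [30.5 30.7] 10.3
rack 4703 [0.5149 0.3096 0.0439] [503.8 271.7] [ 97.6 185.2] 3.9
  return _methods._mean(a, axis=axis, dtype=dtype,
  ret = um.true_divide(
```

The measured points agree with the given sizes:
- **Yoke hole:** (0.5653, 0.0334), 26.7 mm across.
- **Yaw:** about 1.3°, which puts the crank axis at (0.568, −0.0816).
- **Knob radius:** about 90 mm.
- **Crank angle:** about −0.89 rad.
- **Home knob position:** (0.570, −0.1716).

Next I straddle the knob.

```bash
python3 plan.py .499 -.139 .28 -50
```

```text
pos [ 0.4991 -0.0778  0.2809] yaw -30.7 tilt 0.12 rows 3
-0.0176 0.0104 0.0003 0.04 0.02 6.43; -0.0351 0.0208 0.0007 0.07 0.04 12.87; -0.0527 0.0311 0.001 0.11 0.06 19.3
```

```bash
python3 -m inch '-0.018 0.01 0 0 0 6.4; -0.035 0.021 0 0 0 12.9; -0.053 0.031 0.001 0 0 19.3; -0.053 0.031 0.001 0 0 19.3; -0.053 0.031 0.001 0 0 19.3' 0.5
python3 plan.py .499 -.139 .153 -50
```

```text
t: 2.45
eef_pos: [0.5006, -0.1298, 0.2794]
orientation: [-0.0, 0.937, 0.35, -0.0]
ft_force: [0.2, 0.2, -0.1]
opening: 0.634
grip_force: 0.0
pos [ 0.5006 -0.1298  0.2794] yaw -48.98 tilt 0.03 rows 3
-0.0024 0.002 0.0421 -0.01 0 0.34; -0.0048 0.0039 0.0843 -0.02 0.01 0.68; -0.0072 0.0059 0.1264 -0.02 0.01 1.02
```

```bash
python3 -m inch '0 0 0.03 0 0 0; 0 0 0.03 0 0 0; 0 0 0.03 0 0 0; 0 0 0.03 0 0 0'; python3 plan.py .499 -.139 .153 -50
```

```text
t: 2.85
eef_pos: [0.5012, -0.1297, 0.2506]
orientation: [0.0, 0.937, 0.35, 0.0]
ft_force: [-0.4, 0.5, 0.8]
opening: 0.501
grip_force: 0.0
pos [ 0.5012 -0.1297  0.2506] yaw -48.99 tilt 0.06 rows 3
-0.0026 0.0018 0.0325 0.01 -0.01 0.34; -0.0052 0.0036 0.0651 0.02 -0.03 0.67; -0.0078 0.0055 0.0976 0.04 -0.04 1.01
```

```bash
python3 -m inch '-0.008 0.0055 0 0 0 1; -0.008 0.0055 0.032 0 0 1; -0.008 0.0055 0.065 0 0 1; -0.008 0.0055 0.0975 0 0 1; -0.008 0.0055 0.0975 0 0 1'
python3 -c "
import sys; sys.path.insert(0,'.')
from plan import *
import math
p,M,s=state(); print(p,s['ft_force'])
for a in (-40.2,-27,-14,-1): 
  pass
A=np.array([.568,-.0816]); 
for ang in [-130,-120,-110,-100,-88.7]:
  r=math.radians(ang); k=A+.09*np.array([math.cos(r),math.sin(r)]); d=np.array([*k,p[2]])-p; print(ang,k.round(4),(M.T@d).round(4))
"
```

```text
t: 3.35
eef_pos: [0.496, -0.1398, 0.1493]
orientation: [-0.001, 0.94, 0.341, -0.003]
ft_force: [0.2, 0.8, -0.1]
opening: 0.501
grip_force: 0.0
[ 0.49597587 -0.13975163  0.14930909] [ 0.17866782  0.77499812 -0.11777875]
-130 [ 0.5101 -0.1505] [ 0.004   0.0174 -0.0001]
-120 [ 0.523  -0.1595] [ 0.0081  0.0325 -0.0001]
-110 [ 0.5372 -0.1662] [ 0.0147  0.0467 -0.0002]
-100 [ 0.5524 -0.1702] [ 0.0237  0.0595 -0.0003]
-88.7 [ 0.57   -0.1716] [ 0.0364  0.0719 -0.0004]
```

```bash
python3 -m inch '0 0 0 0 0 0; 0 0 0 0 0 0; 0 0 0 0 0 0' 0.62
python3 -c "
import sys; sys.path.insert(0,'.')
from plan import *
import math
p,M,s=state(); print(p,s['ft_force'],math.degrees(math.atan2(M[1,1],M[0,1])))
A=np.array([.568,-.0816]); 
for ang in [-132,-124,-116,-108,-101,-95,-91]:
  r=math.radians(ang); k=A+.09*np.array([math.cos(r),math.sin(r)])+.0035*np.array([-math.sin(r),math.cos(r)]); d=np.array([*k,p[2]])-p; print(ang,k.round(4),(M.T@d).round(4),ang+90-math.degrees(math.atan2(M[1,1],M[0,1])))
"
```

```text
t: 3.65
eef_pos: [0.4994, -0.1399, 0.1538]
orientation: [0.0, 0.94, 0.341, 0.001]
ft_force: [0.3, 0.1, -0.3]
opening: 0.39
grip_force: 0.0
[ 0.49937565 -0.13989351  0.1538468 ] [ 0.34590833  0.11960819 -0.26221369] -50.079884025133566
-132 [ 0.5104 -0.1508] [0.0014 0.0154 0.    ] 8.079884025133566
-124 [ 0.5206 -0.1582] [0.0045 0.0276 0.0001] 16.079884025133566
-116 [ 0.5317 -0.164 ] [0.0093 0.0392 0.0001] 24.079884025133566
-108 [ 0.5435 -0.1683] [0.0156 0.0501 0.0001] 32.079884025133566
-101 [ 0.5543 -0.1706] [0.0224 0.0588 0.0001] 39.079884025133566
-95 [ 0.5636 -0.1716] [0.029  0.0655 0.0002] 45.079884025133566
-91 [ 0.5699 -0.1716] [0.0337 0.0696 0.0002] 49.079884025133566
```

World counter-clockwise turns are negative about tool z.

```bash
python3 -m inch '0.001 0.008 0 0 0 -4; 0.0015 0.0155 0 0 0 -8; 0.0045 0.0275 0 0 0 -16; 0.0095 0.039 0 0 0 -24; 0.0155 0.05 0 0 0 -32'
python3 -m inch '0 0 0 0 0 0; 0 0 0 0 0 0'
python3 -c "
import sys; sys.path.insert(0,'.')
from plan import *
import math
p,M,s=state(); print(p,s['ft_force'],math.degrees(math.atan2(M[1,1],M[0,1])))
A=np.array([.568,-.0816]); 
for ang in [-101,-95,-91,-88]:
  r=math.radians(ang); k=A+.09*np.array([math.cos(r),math.sin(r)])+.0035*np.array([-math.sin(r),math.cos(r)]); d=np.array([*k,p[2]])-p; print(ang,k.round(4),(M.T@d).round(4),ang+90-math.degrees(math.atan2(M[1,1],M[0,1])))
"
```

```text
t: 4.15
eef_pos: [0.5426, -0.1674, 0.153]
orientation: [-0.001, 0.808, 0.59, 0.0]
ft_force: [-2.4, 3.6, 1.4]
opening: 0.381
grip_force: 2.1
t: 4.35
eef_pos: [0.5424, -0.1683, 0.1527]
orientation: [0.0, 0.811, 0.585, 0.0]
ft_force: [0.9, -0.5, -0.4]
opening: 0.383
grip_force: 0.0
[ 0.54241707 -0.16833267  0.15270446] [ 0.85020662 -0.49153346 -0.36294014] -18.340903888593537
-101 [ 0.5543 -0.1706] [0.0016 0.012  0.    ] 7.340903888593537
-95 [ 0.5636 -0.1716] [0.0036 0.0212 0.    ] 13.340903888593537
-91 [ 0.5699 -0.1716] [0.0055 0.0272 0.    ] 17.340903888593537
-88 [ 0.5746 -0.1714] [0.0072 0.0316 0.    ] 20.340903888593537
```

```bash
python3 -m inch '0.001 0.006 0 0 0 -4; 0.0015 0.012 0 0 0 -7; 0.0035 0.021 0 0 0 -13; 0.005 0.0255 0 0 0 -17; 0.005 0.0255 0 0 0 -17'
python3 -m inch '0 0.002 0 0 0 0; 0 0.002 0 0 0 0'; python3 -m inch '0 0.002 0 0 0 0; 0 0.002 0 0 0 0'
```

```text
t: 4.85
eef_pos: [0.5678, -0.1714, 0.1524]
orientation: [0.0, 0.715, 0.7, -0.0]
ft_force: [-0.7, -0.3, 0.3]
opening: 0.381
grip_force: 0.3
t: 5.05
eef_pos: [0.5695, -0.1716, 0.1523]
orientation: [0.0, 0.715, 0.699, -0.0]
ft_force: [-4.0, -0.9, 1.7]
opening: 0.381
grip_force: 2.0
t: 5.25
eef_pos: [0.5718, -0.1717, 0.1522]
orientation: [0.0, 0.714, 0.7, -0.0]
ft_force: [-3.6, -2.2, 1.0]
opening: 0.382
grip_force: 1.8
```

```bash
python3 -m inch '0 0.002 0 0 0 0; 0 0.002 0 0 0 0'; python3 -c "
from h import *
p,d,K,T=grab('wrist','w_home'); np.savez('w_home',p=p,d=d,K=K,T=T)"
```

```text
t: 5.45
eef_pos: [0.5727, -0.1717, 0.152]
orientation: [-0.001, 0.714, 0.7, -0.001]
ft_force: [-8.7, -1.7, 4.1]
opening: 0.385
grip_force: 4.3
```

```bash
python3 -m inch '0 0.0015 0 0 0 0; 0 0.0015 0 0 0 0; 0 0.0015 0 0 0 0'; python3 -m inch '0 -0.006 0 0 0 0; 0 -0.006 -0.04 0 0 0; 0 -0.006 -0.08 0 0 0; 0 -0.006 -0.12 0 0 0'; python3 plan.py .5653 -.02 .27 0
```

```text
t: 5.8
eef_pos: [0.5729, -0.1718, 0.1519]
orientation: [-0.002, 0.715, 0.7, -0.002]
ft_force: [-14.4, -1.0, 9.7]
opening: 0.382
grip_force: 7.4
t: 6.2
eef_pos: [0.5699, -0.1705, 0.2737]
orientation: [0.0, 0.714, 0.7, 0.001]
ft_force: [1.1, -0.3, 0.3]
opening: 0.382
grip_force: 0.0
pos [ 0.5699 -0.1705  0.2737] yaw -1.09 tilt 0.09 rows 4
0.0376 -0.0019 0.0009 0.02 -0.01 -0.27; 0.0752 -0.0037 0.0019 0.04 -0.01 -0.54; 0.1128 -0.0056 0.0028 0.06 -0.02 -0.82; 0.1504 -0.0074 0.0038 0.08 -0.02 -1.09
```

```bash
python3 -m inch '0.034 -0.001 0.02 0 0 -1; 0.068 -0.002 0.04 0 0 -1; 0.103 -0.004 0.06 0 0 -1; 0.138 -0.005 0.08 0 0 -1; 0.138 -0.005 0.08 0 0 -1'; python3 -m inch '0 0 0 0 0 0; 0 0 0 0 0 0'
python3 -c "
from h import *
p,d,K,T=grab('wrist','w_home'); np.savez('w_home',p=p,d=d,K=K,T=T)
u=proj([.5653,.0334,.134],K,T)[0]; print(u, np.linalg.inv(T)[:3,3]); u=u.round().astype(int)
cv2.imwrite('pics/w_home_c.png',cv2.resize(p[max(0,u[1]-60):u[1]+60,u[0]-80:u[0]+80,::-1],None,fx=5,fy=5,interpolation=cv2.INTER_CUBIC))"
```

```text
t: 6.7
eef_pos: [0.5662, -0.0261, 0.1893]
orientation: [-0.002, 0.705, 0.709, -0.0]
ft_force: [-0.7, 0.2, -0.1]
opening: 0.382
grip_force: 0.0
t: 6.9
eef_pos: [0.5677, -0.0341, 0.1928]
orientation: [0.001, 0.708, 0.706, 0.001]
ft_force: [-0.7, 0.0, -0.1]
opening: 0.381
grip_force: 0.0
[309.74875472 113.3139451 ] [0.56941715 0.03427776 0.33675785]
```

View pics/w_home_c.png

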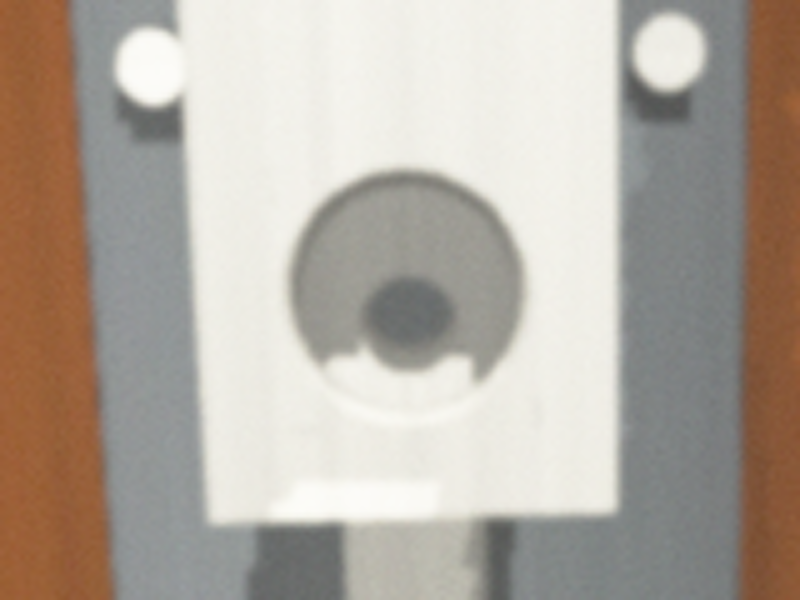

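The view shows the upper hole as a circle centred at crop (407,297), with the tongue inside it. The eye is a 19 px circle at crop (410,323), so it sits toward the crank, too far in. Converting to metric positions.

```bash
python3 - <<'E'
from h import *
f=np.load('w_home.npz'); p,d,K,T=f['p'],f['d'],f['K'],f['T']; g=cv2.cvtColor(p,cv2.COLOR_RGB2GRAY)
o=np.array([230,53])
print('hole',onplane(np.array([407,297])/5+o,K,T,.134),'rim w',onplane(np.array([[291,297],[524,297],[407,170],[407,425]])/5+o,K,T,.134)[:,:2])
print('eye',onplane(np.array([[410,323],[362,318],[458,318],[410,275],[410,370]])/5+o,K,T,.118)[:,:2])
P=cloud(d,K,T); top=(abs(P[...,2]-.134)<.005)&(P[...,1]>-.0)&(P[...,1]<.1)&(P[...,0]>.52)&(P[...,0]<.61)
print('ztop',np.median(P[top][:,2])); r=cv2.minAreaRect((P[top][:,:2]*1000).astype(np.float32)); print(r)
cs,h=cv2.findContours(cv2.morphologyEx(top.astype(np.uint8),cv2.MORPH_CLOSE,np.ones((3,3))),cv2.RETR_CCOMP,cv2.CHAIN_APPROX_NONE)
for c,hh in zip(cs,h[0]):
    if hh[3]>=0 and cv2.contourArea(c)>60:
        X=onplane(c[:,0,:],K,T,.134); print('hole',cv2.fitEllipse((X[:,:2]*1000).astype(np.float32)))
E
```

```text
hole [[0.56624248 0.0339005  0.134     ]] rim w [[0.55306402 0.03393943]
 [0.57953813 0.03386123]
 [0.56634587 0.04763379]
 [0.56613448 0.01955494]]
eye [[0.56633774 0.03077089]
 [0.56044062 0.03138613]
 [0.572244   0.03135099]
 [0.5663782  0.03647407]
 [0.56629759 0.02511134]]
ztop 0.13284133720495056
((565.3475952148438, 44.782691955566406), (48.017696380615234, 72.30697631835938), 1.1933246850967407)
hole ((565.8116455078125, 33.72715759277344), (26.149845123291016, 26.193082809448242), 176.62696838378906)
```

```bash
python3 plan.py .58 .1 .25 0; python3 -c "
from h import *
f=np.load('w_pin.npz'); p,d,K,T=f['p'],f['d'],f['K'],f['T']
u=proj([.5244,.2667,.09],K,T)[0]; print(u)
hsv=cv2.cvtColor(p,cv2.COLOR_RGB2HSV); m=((hsv[...,1]<50)&(hsv[...,2]>130)).astype(np.uint8)
n,l,st,c=cv2.connectedComponentsWithStats(m); i=l[int(u[1]),int(u[0])]; print(st[i],c[i])
cs,_=cv2.findContours((l==i).astype(np.uint8),0,1); print(onplane(c[i],K,T,.09)); q=max(cs,key=len)[:,0,:]; X=onplane(q,K,T,.09); print(cv2.minEnclosingCircle((X[:,:2]*1000).astype(np.float32)))
"
```

```text
pos [ 0.5677 -0.0344  0.1929] yaw -0.19 tilt 0.1 rows 4
0.0336 0.003 -0.0143 0.03 0 -0.05; 0.0672 0.006 -0.0285 0.05 0 -0.09; 0.1008 0.009 -0.0428 0.08 0.01 -0.14; 0.1344 0.012 -0.0571 0.1 0.01 -0.19
[341.66344931 169.04660134]
[326 149  33  36 929] [341.62109795 167.23466093]
[[0.52401994 0.26844352 0.09      ]]
((523.8414916992188, 268.64202880859375), 17.664365768432617)
```

```bash
python3 -m inch '0.02 0 -0.04 0 0 0; 0.06 0 -0.04 0 0 0; 0.11 -0.01 -0.04 0 0 0; 0.16 -0.02 -0.02 0 0 0; 0.21 -0.03 0 0 0 0' 0.37; python3 -m inch '0.045 -0.007 0.02 0 0 0; 0.08 -0.014 0.04 0 0 0; 0.08 -0.014 0.04 0 0 0; 0.08 -0.014 0.04 0 0 0;  0.08 -0.014 0.04 0 0 0'; python3 plan.py .5242 .267 .078 0;python3 -c "
from h import *
p,d,K,T=grab('wrist','w_pin2'); np.savez('w_pin2',p=p,d=d,K=K,T=T); P=cloud(d,K,T)
m=(P[...,2]>.086)&(P[...,2]<.095)&(abs(P[...,1]-.267)<.03)&(abs(P[...,0]-.524)<.03); print(m.sum(),P[m].mean(0) if m.any() else 0)"
```

```text
t: 7.45
eef_pos: [0.5401, 0.1681, 0.1969]
orientation: [0.001, 0.708, 0.706, 0.002]
ft_force: [1.5, 0.1, -0.1]
opening: 0.619
grip_force: 0.0
t: 7.95
eef_pos: [0.5268, 0.2455, 0.1568]
orientation: [0.001, 0.709, 0.706, 0.001]
ft_force: [-0.1, -0.7, 0.1]
opening: 0.63
grip_force: 0.0
pos [0.5268 0.2455 0.1568] yaw -0.24 tilt 0.09 rows 2
0.0108 -0.0014 0.0394 0.04 -0 -0.12; 0.0215 -0.0028 0.0788 0.09 -0 -0.24
1903 [0.52465777 0.2669725  0.08870423]
```

```bash
python3 -m inch '0.0215 -0.0025 0 0 0 0; 0.0215 -0.0025 0.03 0 0 0; 0.0215 -0.0025 0.06 0 0 0; 0.0215 -0.0025 0.0785 0 0 0; 0.0215 -0.0025 0.0785 0 0 0'; python3 -m inch '0 0 0 0 0 0; 0 0 0 0 0 0'; python3 plan.py .5244 .267 .078 0
```

```text
t: 8.5
eef_pos: [0.5224, 0.2667, 0.0756]
orientation: [-0.0, 0.708, 0.706, -0.002]
ft_force: [0.1, -0.2, -0.2]
opening: 0.63
grip_force: 0.0
t: 8.7
eef_pos: [0.5242, 0.2688, 0.0792]
orientation: [0.0, 0.708, 0.706, 0.001]
ft_force: [0.5, 0.2, -0.2]
opening: 0.628
grip_force: 0.0
pos [0.5242 0.2688 0.0792] yaw -0.13 tilt 0.15 rows 1
-0.0018 0.0002 0.0012 0.13 -0.08 -0.13
```

```bash
python3 -m inch '-0.0015 0 0 0 0 0; -0.0015 0 0 0 0 0; -0.0015 0 0 0 0 0'; python3 -m inch '0 0 0 0 0 0; 0 0 0 0 0 0; 0 0 0 0 0 0; 0 0 0 0 0 0; 0 0 0 0 0 0' 1;  python3 -m inch '0 0 -0.02 0 0 0; 0 0 -0.05 0 0 0; 0 0 -0.09 0 0 0; 0 0 -0.13 0 0 0; 0 0 -0.13 0 0 0'; python3 plan.py .566 .0307 .21 0;python3 -c "
from h import *
for n in ['side','scene','wrist']:
  p,d,K,T=grab(n,n+'2'); np.savez(n+'2',p=p,d=d,K=K,T=T)
  s=manip.get_state()['eef_pos']; print(n,proj(s,K,T))"
```

```text
t: 9.0
eef_pos: [0.5232, 0.2674, 0.0779]
orientation: [0.0, 0.708, 0.707, 0.0]
ft_force: [0.1, 0.5, -0.2]
opening: 0.627
grip_force: 0.0
t: 9.5
eef_pos: [0.523, 0.2674, 0.0773]
orientation: [0.0, 0.708, 0.707, -0.0]
ft_force: [-0.0, 0.5, 0.1]
opening: 0.361
grip_force: 30.0
t: 10.0
eef_pos: [0.5254, 0.2685, 0.2131]
orientation: [0.001, 0.708, 0.707, 0.004]
ft_force: [0.3, 0.9, -1.3]
opening: 0.367
grip_force: 30.0
pos [0.5254 0.2685 0.2131] yaw -0.09 tilt 0.5 rows 6
-0.0396 0.0068 0.0004 0.07 -0.05 -0.02; -0.0793 0.0136 0.0007 0.13 -0.1 -0.03; -0.1189 0.0205 0.0011 0.2 -0.14 -0.05; -0.1585 0.0273 0.0015 0.27 -0.19 -0.06; -0.1981 0.0341 0.0019 0.34 -0.24 -0.08
-0.0396 0.0068 0.0005 0.07 -0.05 -0.02
side [[285.73621793 115.24290517]]
scene [[435.14853899 225.32378172]]
wrist [[312.22241281 267.05725993]]
```

```bash
python3 -m inch '-0.04 0.007 -0.015 0 0 0; -0.08 0.014 -0.015 0 0 0; -0.119 0.021 -0.015 0 0 0; -0.159 0.028 -0.015 0 0 0; -0.199 0.035 -0.015 0 0 0'; python3 -m inch '-0.02 0.003 0 0 0 0; -0.038 0.006 0 0 0 0; -0.038 0.006 0 0 0 0; -0.038 0.006 0 0 0 0; -0.038 0.006 0 0 0 0'; python3 plan.py .566 .0311 .2 0
python3 -c "
from h import *
for n in ['side','scene','wrist']:
  p,d,K,T=grab(n,n+'3'); np.savez(n+'3',p=p,d=d,K=K,T=T)
  s=np.array(manip.get_state()['eef_pos']); u=proj(s-[0,0,.04],K,T)[0].astype(int); print(n,u)
  cv2.imwrite(f'pics/{n}3c.png',cv2.resize(p[max(0,u[1]-50):u[1]+50,max(0,u[0]-40):u[0]+40,::-1],(400,500),interpolation=cv2.INTER_CUBIC))
cv2.imwrite('pics/c3.png',np.hstack([cv2.imread('pics/side3c.png'),cv2.imread('pics/scene3c.png')]))"
```

```text
t: 10.65
eef_pos: [0.5568, 0.0667, 0.2205]
orientation: [-0.001, 0.707, 0.707, -0.001]
ft_force: [0.6, 0.5, -1.3]
opening: 0.359
grip_force: 30.0
t: 11.15
eef_pos: [0.5631, 0.0317, 0.2215]
orientation: [-0.001, 0.707, 0.707, -0.001]
ft_force: [0.9, 0.3, -0.6]
opening: 0.358
grip_force: 30.0
pos [0.5631 0.0317 0.2215] yaw 0.02 tilt 0.08 rows 1
-0.0006 0.0029 0.0215 -0.08 -0 0.02
side [320 165]
scene [341 197]
wrist [314 237]
```

View pics/c3.png

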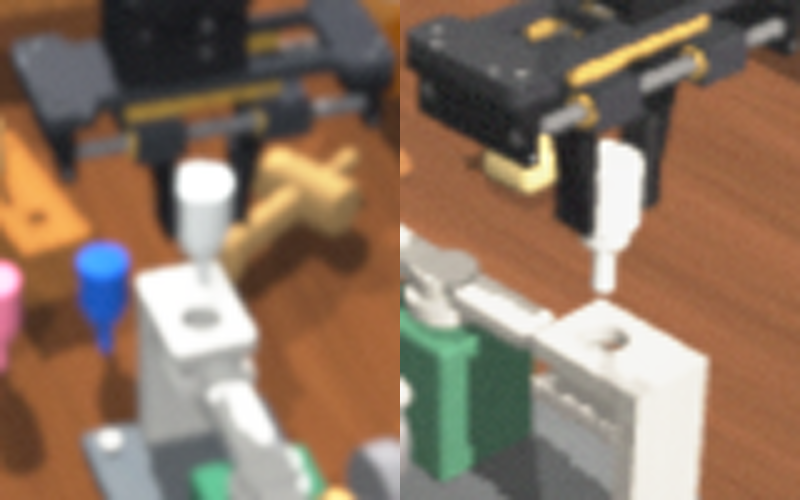

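The pin is held upright, with its nose just above the hole in both views: (205,270) in the left crop and (604,290) in the right. Lowering to just above the tongue.

```bash
python3 -m inch '-0.0005 0.003 0 0 0 0; -0.0005 0.003 0.02 0 0 0; -0.0005 0.003 0.036 0 0 0; -0.0005 0.003 0.036 0 0 0'; python3 -m inch '0 0 0 0 0 0; 0 0 0 0 0 0'; python3 plan.py .566 .0311 .18 0
```

```text
t: 11.7
eef_pos: [0.5655, 0.03, 0.1844]
orientation: [-0.001, 0.707, 0.707, -0.002]
ft_force: [-0.5, 0.3, -2.3]
opening: 0.358
grip_force: 30.0
t: 11.9
eef_pos: [0.5672, 0.0299, 0.1874]
orientation: [0.0, 0.708, 0.707, 0.001]
ft_force: [0.2, 0.9, -1.1]
opening: 0.358
grip_force: 30.0
pos [0.5672 0.0299 0.1874] yaw -0.07 tilt 0.08 rows 1
0.0012 -0.0012 0.0074 0.07 -0.01 -0.07
```

```bash
python3 -m inch '0.001 -0.001 0.003 0 0 0; 0.001 -0.001 0.006 0 0 0; 0.001 -0.001 0.008 0 0 0; 0.001 -0.001 0.008 0 0 0'; python3 -m inch '0 0 0.0015 0 0 0; 0 0 0.0015 0 0 0';  python3 -m inch '0 0 0.001 0 0 0; 0 0 0.001 0 0 0'
```

```text
t: 12.3
eef_pos: [0.5654, 0.0309, 0.1781]
orientation: [-0.0, 0.708, 0.707, -0.0]
ft_force: [-0.0, -0.1, -0.9]
opening: 0.359
grip_force: 30.0
t: 12.5
eef_pos: [0.5655, 0.0309, 0.1767]
orientation: [-0.0, 0.708, 0.707, -0.0]
ft_force: [0.2, 0.8, -1.3]
opening: 0.359
grip_force: 30.0
t: 12.7
eef_pos: [0.5655, 0.0309, 0.1757]
orientation: [-0.0, 0.708, 0.707, -0.0]
ft_force: [-1.1, 0.6, -1.2]
opening: 0.356
grip_force: 30.0
```

```bash
python3 -m inch '0 0 0.001 0 0 0; 0 0 0.0015 0 0 0; 0 0 0.0015 0 0 0'; python3 -m inch '0 0 0.001 0 0 0; 0 0 0.0015 0 0 0; 0 0 0.0015 0 0 0'
```

```text
t: 13.0
eef_pos: [0.5656, 0.0308, 0.1743]
orientation: [-0.0, 0.708, 0.707, -0.0]
ft_force: [-0.1, 0.7, -2.0]
opening: 0.359
grip_force: 30.0
t: 13.3
eef_pos: [0.5656, 0.0308, 0.1727]
orientation: [-0.0, 0.708, 0.707, -0.0]
ft_force: [-1.6, -0.7, -1.0]
opening: 0.36
grip_force: 30.0
```

The nose is in the eye, about 5.5 mm below the tongue top with no resistance. Now draw it towards +y.

```bash
python3 -m inch '0.001 0 0 0 0 0; 0.001 0 0 0 0 0'; python3 -m inch '0.001 0 0 0 0 0; 0.001 0 0 0 0 0'; python3 -m inch '0.001 0 0 0 0 0; 0.001 0 0 0 0 0'
```

```text
t: 13.5
eef_pos: [0.5656, 0.0317, 0.1728]
orientation: [0.0, 0.708, 0.707, -0.0]
ft_force: [-2.3, -0.7, -1.1]
opening: 0.363
grip_force: 30.0
t: 13.7
eef_pos: [0.5655, 0.0325, 0.1728]
orientation: [0.0, 0.708, 0.707, -0.0]
ft_force: [-1.9, -2.0, -0.9]
opening: 0.356
grip_force: 30.0
t: 13.9
eef_pos: [0.5655, 0.0334, 0.1728]
orientation: [0.0, 0.708, 0.707, -0.0]
ft_force: [-2.3, -3.7, -1.2]
opening: 0.357
grip_force: 30.0
```

```bash
python3 -m inch '0 0 0.0015 0 0 0; 0 0 0.003 0 0 0; 0 0 0.003 0 0 0'; python3 -m inch '0 0 0.001 0 0 0; 0 0 0.0015 0 0 0; 0 0 0.0015 0 0 0'; python3 -m inch '0 0 0.001 0 0 0; 0 0 0.001 0 0 0'; python3 -m inch '0 0 0.001 0 0 0; 0 0 0.001 0 0 0'
```

```text
t: 14.2
eef_pos: [0.5655, 0.0336, 0.1697]
orientation: [-0.0, 0.708, 0.707, -0.0]
ft_force: [-2.6, -2.7, -1.1]
opening: 0.357
grip_force: 30.0
t: 14.5
eef_pos: [0.5656, 0.0338, 0.1683]
orientation: [-0.0, 0.708, 0.707, -0.0]
ft_force: [-2.7, -3.4, 0.4]
opening: 0.358
grip_force: 30.0
t: 14.7
eef_pos: [0.5657, 0.0338, 0.1673]
orientation: [0.0, 0.708, 0.707, -0.0]
ft_force: [-2.5, -3.4, -0.6]
opening: 0.359
grip_force: 30.0
t: 14.9
eef_pos: [0.5657, 0.034, 0.1664]
orientation: [-0.0, 0.708, 0.707, 0.0]
ft_force: [-1.9, -2.1, 0.3]
opening: 0.36
grip_force: 30.0
```

```bash
python3 -m inch '0 0 0.001 0 0 0; 0 0 0.001 0 0 0'; python3 -m inch '0 0 0.001 0 0 0; 0 0 0.001 0 0 0'; python3 -m inch '0 0 0.001 0 0 0; 0 0 0.001 0 0 0'
```

```text
t: 15.1
eef_pos: [0.5656, 0.0341, 0.1652]
orientation: [-0.0, 0.707, 0.707, -0.0]
ft_force: [-1.6, -2.5, 0.7]
opening: 0.362
grip_force: 30.0
t: 15.3
eef_pos: [0.5655, 0.0341, 0.1642]
orientation: [-0.0, 0.708, 0.707, -0.0]
ft_force: [-3.0, -0.4, 1.2]
opening: 0.362
grip_force: 30.0
t: 15.5
eef_pos: [0.5655, 0.0341, 0.1632]
orientation: [-0.0, 0.707, 0.707, -0.0]
ft_force: [-3.1, -1.1, 0.9]
opening: 0.36
grip_force: 30.0
```

```bash
for i in 1; do python3 -m inch '0 0 0.001 0 0 0; 0 0 0.002 0 0 0; 0 0 0.002 0 0 0'; done; python3 -m inch '0 0 0.001 0 0 0; 0 0 0.002 0 0 0; 0 0 0.002 0 0 0';python3 -m inch '0 0 0.001 0 0 0; 0 0 0.002 0 0 0; 0 0 0.002 0 0 0'
```

```text
t: 15.8
eef_pos: [0.5654, 0.034, 0.1612]
orientation: [-0.0, 0.708, 0.707, -0.0]
ft_force: [-4.7, 0.1, 1.9]
opening: 0.356
grip_force: 30.0
t: 16.1
eef_pos: [0.5654, 0.0341, 0.1592]
orientation: [-0.0, 0.708, 0.707, -0.0]
ft_force: [-5.4, 0.7, 2.7]
opening: 0.357
grip_force: 30.0
t: 16.4
eef_pos: [0.5653, 0.0341, 0.1572]
orientation: [-0.0, 0.708, 0.707, -0.0]
ft_force: [-5.3, -0.6, 2.1]
opening: 0.355
grip_force: 30.0
```

```bash
python3 -m inch '0 -0.0008 0 0 0 0; 0 -0.0008 0 0 0 0'; python3 -m inch '0 0 0.001 0 0 0; 0 0 0.001 0 0 0';python3 -m inch '0 0 0.001 0 0 0; 0 0 0.001 0 0 0'
```

```text
t: 16.6
eef_pos: [0.5651, 0.034, 0.1573]
orientation: [0.0, 0.708, 0.707, 0.0]
ft_force: [-1.2, -0.4, -1.8]
opening: 0.362
grip_force: 30.0
t: 16.8
eef_pos: [0.5651, 0.0339, 0.1564]
orientation: [0.0, 0.708, 0.707, 0.0]
ft_force: [-1.0, -0.2, -0.7]
opening: 0.355
grip_force: 30.0
t: 17.0
eef_pos: [0.565, 0.0339, 0.1553]
orientation: [0.0, 0.708, 0.707, 0.0]
ft_force: [-1.0, 0.7, -0.2]
opening: 0.362
grip_force: 30.0
```

```bash
python3 -m inch '0 0 0.0007 0 0 0; 0 0 0.0007 0 0 0';python3 -m inch '0 0 0.0007 0 0 0; 0 0 0.0007 0 0 0'; python3 -m inch '0 0 0.0005 0 0 0; 0 0 0.0005 0 0 0'
```

```text
t: 17.2
eef_pos: [0.565, 0.0339, 0.1553]
orientation: [0.0, 0.708, 0.707, 0.0]
ft_force: [-3.4, 0.3, 6.5]
opening: 0.362
grip_force: 30.0
t: 17.4
eef_pos: [0.5651, 0.0339, 0.1552]
orientation: [-0.0, 0.708, 0.707, 0.0]
ft_force: [-7.8, -0.4, 12.1]
opening: 0.362
grip_force: 30.0
t: 17.6
eef_pos: [0.5651, 0.0339, 0.1552]
orientation: [-0.0, 0.708, 0.707, 0.001]
ft_force: [-8.7, -0.2, 17.0]
opening: 0.359
grip_force: 30.0
```

It seated hard at TCP z 0.1553, exactly the predicted home height. I'll unload, release and lift away.

```bash
python3 -m inch '0 0 -0.0017 0 0 0; 0 0 -0.0017 0 0 0';python3 -m inch '0 0 0 0 0 0; 0 0 0 0 0 0; 0 0 0 0 0 0; 0 0 0 0 0 0' 0.4; python3 -m inch '0 0 -0.02 0 0 0; 0 0 -0.06 0 0 0; -0.05 0 -0.1 0 0 0; -0.09 0 -0.12 0 0 0; -0.09 0 -0.12 0 0 0'; python3 -m inch '0 0 0 0 0 0; 0 0 0 0 0 0'
python3 - <<'E'
from h import *
p,d,K,T=grab('wrist','w_end'); P=cloud(d,K,T)
m=(P[...,2]>.15)&(P[...,2]<.18)&(abs(P[...,1]-.034)<.04)&(abs(P[...,0]-.566)<.04); Q=P[m]
t=Q[Q[:,2]>.16]; print('head top',np.median(t,0),cv2.minAreaRect((t[:,:2]*1000).astype(np.float32)))
k=(P[...,2]>.168)&(P[...,2]<.185)&(abs(P[...,1]+.17)<.04)&(abs(P[...,0]-.57)<.04); print('knob',k.sum(),P[k].mean(0))
u=proj([.566,-.03,.13],K,T)[0]; print(u)
s,_,Ks,Ts=grab('side','s_end'); c,_,Kc,Tc=grab('scene','c_end')
a=proj([.566,0,.13],Ks,Ts)[0].astype(int); b=proj([.566,0,.13],Kc,Tc)[0].astype(int)
f=lambda i,a: cv2.resize(i[a[1]-50:a[1]+50,a[0]-50:a[0]+50,::-1],(400,400),interpolation=cv2.INTER_CUBIC)
cv2.imwrite('pics/end.png',np.hstack([f(s,a),f(c,b)]))
E
```

```text
t: 17.8
eef_pos: [0.565, 0.0338, 0.1553]
orientation: [0.0, 0.708, 0.707, 0.0]
ft_force: [-1.3, 0.6, 0.7]
opening: 0.369
grip_force: 30.0
t: 18.2
eef_pos: [0.5649, 0.0338, 0.1551]
orientation: [0.0, 0.708, 0.707, -0.0]
ft_force: [0.8, -0.8, 0.5]
opening: 0.576
grip_force: 0.0
t: 18.7
eef_pos: [0.5655, -0.0626, 0.279]
orientation: [0.003, 0.71, 0.704, 0.001]
ft_force: [-0.2, 0.2, 0.0]
opening: 0.599
grip_force: 0.0
t: 18.9
eef_pos: [0.5646, -0.0549, 0.2743]
orientation: [-0.001, 0.707, 0.707, -0.0]
ft_force: [-0.4, -0.3, -0.7]
opening: 0.597
grip_force: 0.0
head top [0.56654896 0.03321292 0.16682302] ((566.6341552734375, 32.89900207519531), (31.216854095458984, 31.000816345214844), 44.78977584838867)
knob 0 [nan nan nan]
[317.37604398 165.29338578]<stdin>:5: RuntimeWarning: Mean of empty slice.
  ret = um.true_divide(
```

View pics/end.png

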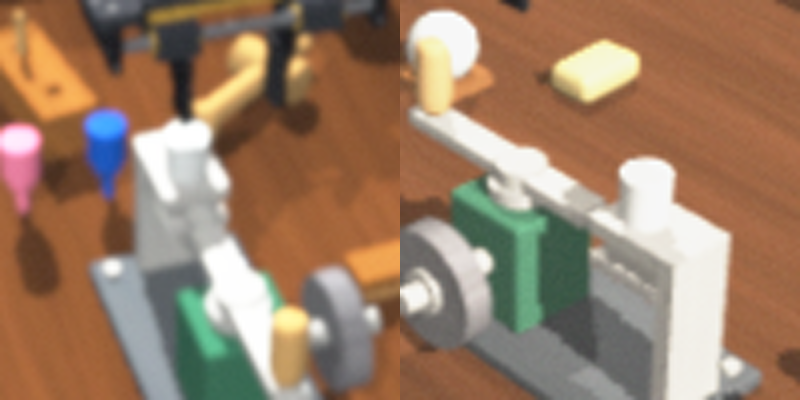

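The pin head sits flat on the upper ear in both views. Its top measures 34 mm above the ear and the fingers are clear. The clearances of the pin in the eye and lower ear hold the crank within 0.02 rad of the stop.

```bash
python3 -c "
from rig import sign_off; print(sign_off())"
```

```text
the job is handed in; nothing more can be done
None
```

I swung the crank to its stop, put the locking pin fully home through both ears and the tongue's eye, and let go; the job was handed in at about 19 s, and no verdict was returned.

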